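# Fetch the doming block from behind the tall tools

### The arm

A 6-joint arm with a two-finger parallel gripper is mounted at the origin on the work surface. World frame = base frame: x ahead of the robot, y to its left, z up, the work surface at z = 0. Lengths are in m, angles in rad, forces in N, time in s.
With the tool pointing down it reaches from about 0.25 to 0.775 m from the base axis. Payload 4 kg.
Tool frame: the origin (TCP) lies at the very end of the fingers, on their centre line; the grasp point (between the pads) lies 19 mm behind it; z points along the fingers, y is the line along which they close (so a half turn about z gives the same grasp; the last joint's range is limited). The gripper opens to 94 mm and grips with 3 to 60 N. Pads are 16 mm wide; open, the fingers measure 119 mm over their backs; the gripper's body (75 mm by 177 mm) begins 78 mm behind the grasp point.
Start: joints at [1.118, 0.087, 1.371, -0, 1.684, -0.103], TCP at [0.189, 0.517, 0.171] pointing down, gripper open.
Joint ranges: [-3.1, 3.1], [-0.76, 2.03], [0.27, 2.55], [-1.08, 4.22], [0.17, 2.65], [-2.57, 2.57]. Speed limits (rad/s): [2.79, 2.79, 3.14, 3.14, 3.14, 3.14].

### API

Orientations are given as [roll, pitch, yaw] about the fixed x, y, z axes, in that order (R = Rz(yaw) Ry(pitch) Rx(roll)).
In Python, from bench import robot gives the robot as it stands. The module is installed in compiled form; this text tells all that it offers.
- The arm moves only by the tool move_arm, never from a script. Its argument "deltas" is one flat list of numbers, 7 for each row, row after row: the turn, a rotation vector about the tool's x, y, z in rad, then the shift along the tool's x, y, z in cm, then the closure, from -1 (fully open) to 1 (shut). A call has 1 to 8 rows; each row is the pose to reach, as a shift and turn from the pose commanded when the call began, along the tool's axes at that moment; what a row does not reach only later rows make up. A row lasts 1/10 s, in which the tool goes at most 50 mm and 8.59 degrees, less where a joint would pass 70% of its speed; a pose out of reach is approached as far as the arm can. A call with a gripper value outside its range is refused whole. The fingers move at their own pace and stop on an object; the grip force is fixed at half the most. Time passes only in rows, so rows that repeat a pose let the fingers close. It gives the time, the measured TCP pose, the force, the opening and the grip force at its end, in the units of the state.
- robot.get_obs(): the state, without advancing time (a new reading comes with each control period).
- robot.snapshot(name): name is "scene" or "top"; returns a dict with "image" (384x512x3 uint8, red, green, blue), "depth" (384x512 float32, m along the optical axis (not along the pixel's ray), 0 where there is no reading), "fov_y" (degrees; the focal length in pixels is half the picture's height over the tangent of half this angle, whatever the lens; pixels are square), "cx", "cy" (the principal point, pixels), "origin" and "orientation" of the camera in the world. Camera axes: x right, y up, looking along -z (the intrinsics and any distortion apply to the point x, -y, -z); pixel columns grow to the right and rows downward; lengths in m; the calibration is good to about 2 mm. A picture is of the moment at which its call begins.
- robot.close_job(): hands the job in; it is judged then, once.
The state is a dict: "time": time; "joint_positions": joint angles; "qvel": joint speeds; "joint_torque": joint torques, N m; "tool_pos": TCP position; "ee_rot": TCP orientation; "wrist_force": force on the tool from outside, world axes, zero at the start; "wrist_torque": the same for the moment, N m; "width": finger opening in m; "finger_force": force on a finger pad.
Only numpy, scipy, OpenCV 4.12 (cv2) and the standard library are available. Lean on these libraries where they do the work, as an engineer would, in place of code of your own. Each camera call takes 0.05 s, during which the arm holds its last target. There are 200 camera calls.

### The job

Stand all three tall pieces that crowd the doming block in the wooden tray (amber jar, wooden bur block, steel mandrel) upright on the bare steel plate, then take the doming block out and set it in the middle of the black rubber pad. After that, put each of the three tall pieces back in the tray, upright, on the very spot where it stood at the start. Do not tip over any of the tall pieces, and leave the flux dish and the hammer where they are.

Things in the scene. Friction and masses are not known exactly. Their poses are not given: they have to be found in the camera images.
- tray: Fixed wooden tray, 150 (x) by 210 (y) mm, floor 8 mm high; origin at the centre of its underside, +x to its back wall (55 mm high, inner face at x=+55). Other rims 18 mm high. In its frame the doming block stands near (+20,0), the tall pieces near (+20,58), (+20,-58), (-40,0) in any order, on flush 50 mm cork discs. A brass spool (26 across, 18 high, not needed) is near (-45,+72).
- plate: Bare flat steel sheet on the bench, fixed, 120 (x) by 250 (y) mm and 4 mm thick; origin at the centre of its underside. The side area for the three tall pieces.
- pad: Square black rubber pad on the bench, fixed, 110 by 110 mm and 10 mm thick; origin at the centre of its underside. The place for the doming block.
- doming_block: Steel cube of 45 mm, with a round hollow 28 mm wide and 11 mm deep in its top and dark round hollows on its sides; origin at the centre of its underside, z up, sides along its x and y. 0.5 to 0.75 kg. Beside it there is no room for fingers until the tall pieces have been cleared.
- jar: Amber glass jar, round, 46 mm across and 86 mm high, with a black screw cap 42 mm across on top, 110 mm high in all; origin at the centre of its underside, z up. About 0.22 kg. The cap does not come off.
- bur_block: Upright block of light wood, 44 by 44 mm and 108 mm high, with nine small dark holes in its top; origin at the centre of its underside, z up, sides along its x and y. About 0.18 kg.
- mandrel: Upright round steel mandrel: a shaft 32 mm across on a foot 48 mm across and 12 mm high (tapering to the shaft at 16 mm), 108 mm high in all; origin at the centre of its underside, z up. About 0.5 kg.
- flux_dish: White ceramic bowl, 66 mm across and 28 mm high, on the bench beyond the work; origin at the centre of its underside. A bystander, to be left alone.
- hammer: Hammer, 220 mm long, lying on the bench beyond the work, a bystander to be left alone; its origin lies under it on the bench, its x runs from the handle to the head.

How it is judged:
By the outcome, as a careful person would: the job done as asked, in the order asked, and still so for the second after the job is handed in, with the robot touching nothing.
It also fails if it takes over 141 s, if anything falls off the work surface, if the arm or the gripper's body presses on something with over 40 N, if the wrist force passes 120 N, or if a joint passes its speed limit or range.

## Working session

There is one attempt and no reset: what is moved stays moved. The work goes in short steps, Python scripts to look and compute and a tool call to move; the robot and the scene stay as the last step left them, time stands still between calls to the robot, and variables do not carry over. Pictures are saved under pics/ and viewed, at most 14 in all, crops included, and the job is handed in when it is done.

Besides the shell and the picture viewer there is one more tool, called after "Call:" by a JSON object that holds its "name" and its "arguments", one argument or row to a line. move_arm: Moves the arm, as the interface text tells. Its arguments: {"type":"object","properties":{"deltas":{"type":"array","items":{"type":"number"}}},"required":["deltas"]}

```bash
mkdir -p pics
cat > h.py <<'E'
import numpy as np, cv2
from bench import robot
from scipy.spatial.transform import Rotation as R
def snap(n,f=None):
    s=robot.snapshot(n)
    if f: cv2.imwrite('pics/'+f,s['image'][:,:,::-1])
    return s
def rot(s):
    o=np.array(s['orientation'],float)
    return o if o.shape==(3,3) else (R.from_euler('xyz',o).as_matrix() if o.size==3 else R.from_quat(o).as_matrix())
def cloud(s):
    h,w=s['depth'].shape; f=h/2/np.tan(np.radians(s['fov_y'])/2)
    v,u=np.mgrid[:h,:w]; d=s['depth']
    c=np.stack([(u-s['cx'])/f*d,-(v-s['cy'])/f*d,-d],-1)
    P=c@rot(s).T+np.array(s['origin']); P[d==0]=np.nan
    return P
E
python3 - <<'E'
from h import *
for n in('scene','top'):
    s=snap(n,n+'0.png'); print({k:v for k,v in s.items() if k not in('image','depth')})
    P=cloud(s); np.save(n+'P.npy',P); print(np.nanpercentile(P.reshape(-1,3),[1,50,99],axis=0).round(3), (s['depth']==0).mean())
print(robot.get_obs())
E
```

```text
{'fov_y': 47.15467382031106, 'cx': 248.36789931782542, 'cy': 190.74853006968974, 'origin': array([ 1.34764392, -0.23674061,  0.89442234]), 'orientation': array([7.46145511e-01, 6.70812678e-04, 1.28122390e+00])}
[[-1.237 -0.732 -0.755]
 [ 0.579  0.027 -0.   ]
 [ 1.003  1.31   0.224]] 0.00396728515625
{'fov_y': 49.542887105074044, 'cx': 249.8149143294015, 'cy': 191.23258412507937, 'origin': array([ 5.30086632e-01, -8.86905407e-04,  9.71432647e-01]), 'orientation': array([ 0.06717179, -0.005299  , -1.57229529])}
[[ 0.167 -0.765 -0.755]
 [ 0.594 -0.02   0.   ]
 [ 1.452  0.691  0.094]] 0.0038096110026041665
{'time': 0.1, 'joint_positions': array([ 1.11789422e+00,  8.78874661e-02,  1.37201824e+00,  5.94559146e-06,
        1.68357163e+00, -1.03107489e-01]), 'qvel': array([-0.00125212, -0.00267074, -0.003115  ,  0.00046811,  0.00045704,
       -0.00177296]), 'joint_torque': array([ 2.20450995e-03, -3.41249120e+01, -3.03302407e+01,  7.18846405e-02,
        3.03994899e-02, -9.62075228e-05]), 'tool_pos': array([0.18826541, 0.51622233, 0.16946084]), 'ee_rot': array([-3.13971859e+00, -1.99857794e-04,  2.79179852e+00]), 'wrist_force': array([-0.06667055,  0.31068021, -0.42817554]), 'wrist_torque': array([ 0.03002686,  0.05915891, -0.00342921]), 'finger_force': 0.0, 'width': 0.09400358979965875}
```

View pics/top0.png

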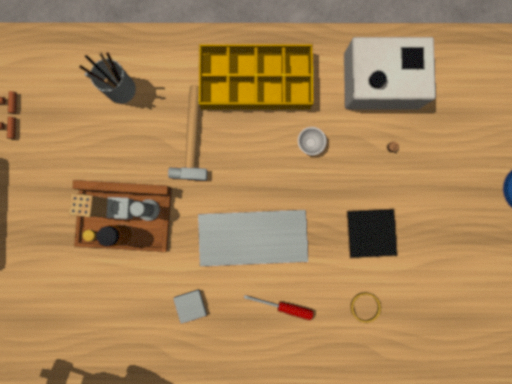

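View pics/scene0.png

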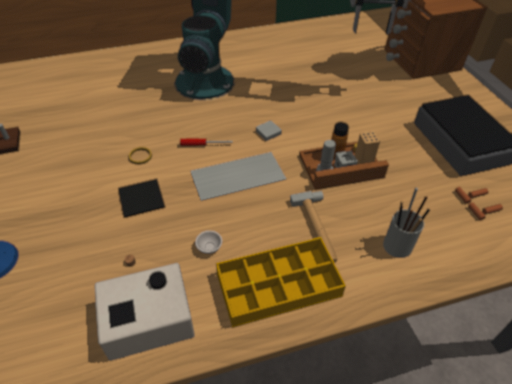

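The top view shows the tray around (123,217), with the bur block at (82,206), the mandrel at about (140,209), the jar at (108,236) and the doming block at (118,207). The plate is at (252,238) and the pad at (372,233). The scene view agrees.

Run:
```python
from h import *
T=np.load('topP.npy');S=np.load('sceneP.npy')
im=cv2.imread('pics/top0.png')
def rect(n,m,P):
    m=cv2.morphologyEx(m.astype(np.uint8),cv2.MORPH_OPEN,np.ones((2,2)))
    k,l,st,_=cv2.connectedComponentsWithStats(m)
    for i in range(1,k):
        if st[i,4]<25: continue
        p=P[l==i]; r=cv2.minAreaRect(p[:,:2].astype(np.float32)*1000)
        print(n,st[i],'z',np.median(p[:,2]).round(4),'mean',p.mean(0)[:2].round(4),'rect',np.round(r[0],1),np.round(r[1],1),round(r[2],1))
for nm,P in(('top',T),('scene',S)):
    z=P[...,2]; a=(P[...,1]>.2)&(P[...,1]<.55)&(P[...,0]>.35)&(P[...,0]<.62)
    rect(nm+' tall',a&(z>.108)&(z<.13),P)
    rect(nm+' mid',a&(z>.047)&(z<.0575),P)
    b=(P[...,1]<.2)&(P[...,1]>-.15)&(P[...,0]>.35)&(P[...,0]<.58)
    rect(nm+' plate',b&(z>.002)&(z<.02),P)
    b=(P[...,1]<-.15)&(P[...,1]>-.4)&(P[...,0]>.35)&(P[...,0]<.58)
    rect(nm+' pad',b&(z>.006)&(z<.02),P)
    rect(nm+' tray',a&(z>.012),P)
cv2.imwrite('pics/crop0.png',cv2.resize(im[170:260,60:320],None,fx=3,fy=3,interpolation=cv2.INTER_CUBIC))
```

```text
top tall [ 70 195  25  23 480] z nan mean [nan nan] rect [555.3 363.4] [31.  96.7] 34.7
top tall [131 203  15  15 188] z 0.1155 mean [0.5498 0.2254] rect [544.1 235.3] [27.4 53.9] 34.4
top tall [ 97 227  22  21 355] z 0.1179 mean [0.4942 0.2857] rect [484.6 295.1] [38.2 68.1] 51.8
top mid [ 73 181  85  14 693] z nan mean [nan nan] rect [601.8 302.1] [209.   16.1] 86.0
top mid [107 199  23  21 309] z nan mean [nan nan] rect [553.2 293.1] [59.5 44.2] 89.9
top plate [161 199  12  55 394] z nan mean [nan nan] rect [515.  188.1] [ 21.9 125.9] 88.4
top plate [ 198  211  111   56 4801] z nan mean [nan nan] rect [483.7 -12.9] [122.4 252.2] 2.3
top pad [ 348  210   50   50 2224] z nan mean [nan nan] rect [nan nan] [0. 0.] 0.0
top pad [356 294  21   6  57] z 0.0105 mean [ 0.3547 -0.2696] rect [ 354.1 -269.7] [13.3 45.5] 2.7
top tray [  70  181   91   72 3856] z nan mean [nan nan] rect [528.9 290.9] [228.4  83.5] 64.4
scene tall [335 122  15  12 143] z nan mean [nan nan] rect [436.8 330.2] [ 25.1 191.2] 51.3
scene tall [361 132  20  14 206] z nan mean [nan nan] rect [512.8 398.2] [ 34.3 207.1] 
[... 362 characters left out ...]
[ 50.4 229. ] 9.0
scene mid [323 163  10   4  25] z 0.0488 mean [0.5621 0.226 ] rect [550.7 241.3] [17.  60.2] 34.3
scene plate [264 132  19  10  90] z 0.0073 mean [0.3621 0.1358] rect [358.  141.5] [14.3 69.2] 14.8
scene plate [300 151  16  32 179] z nan mean [nan nan] rect [526.3 191.9] [ 17.7 133.3] 83.8
scene plate [ 193  154   93   47 2028] z nan mean [nan nan] rect [476.8  -5.7] [117.5 259.9] 7.9
scene pad [133 158  19   6  44] z 0.0067 mean [ 0.3582 -0.2678] rect [ 355.8 -266.4] [15.9 53.4] 6.9
scene pad [ 119  179   47   39 1208] z nan mean [nan nan] rect [ 501.3 -286.2] [108.3 110.7] 2.0
scene tray [ 306  122   84   65 2802] z nan mean [nan nan] rect [531.5 349.9] [165.9 304. ] 47.4
```

View pics/crop0.png

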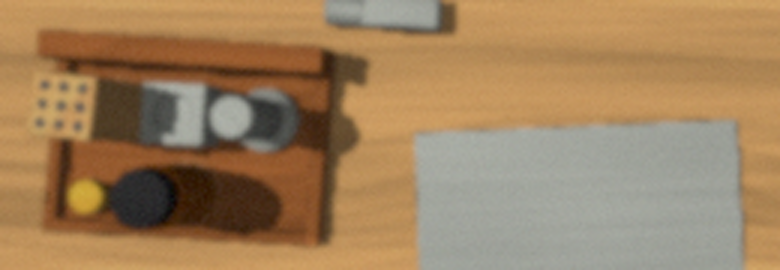

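```bash
cat >> h.py <<'E'
def cast(s,uv,z):
    f=192/np.tan(np.radians(s['fov_y'])/2); uv=np.atleast_2d(uv).astype(float)
    d=np.c_[(uv[:,0]-s['cx'])/f,-(uv[:,1]-s['cy'])/f,-np.ones(len(uv))]@rot(s).T; o=np.array(s['origin'])
    return (o+d*((z-o[2])/d[:,2])[:,None])[:,:2]
def comp(s,m,z,minpx=25,n=''):
    """components of mask -> outline cast on plane z -> min-area rect (mm)"""
    k,l,st,ce=cv2.connectedComponentsWithStats(m.astype(np.uint8)); out=[]
    for i in range(1,k):
        if st[i,4]<minpx: continue
        v,u=np.nonzero(l==i); p=cast(s,np.c_[u,v],z)*1000
        r=cv2.minAreaRect(p.astype(np.float32)); out.append((p.mean(0),r))
        print(n,st[i],'mean',p.mean(0).round(1),'rect',np.round(r[0],1),np.round(r[1],1),round(r[2],1))
    return out
def zm(s,lo,hi,box):
    P=cloud(s); x,y,z=np.moveaxis(P,-1,0)
    return (z>lo)&(z<hi)&(x>box[0])&(x<box[1])&(y>box[2])&(y<box[3])
E
python3 - <<'E'
from h import *
A=(.35,.65,.15,.5)
for n in('top','scene'):
    s=snap(n); hsv=cv2.cvtColor(s['image'],cv2.COLOR_RGB2HSV).astype(int); H,Sa,V=np.moveaxis(hsv,-1,0)
    comp(s,zm(s,.109,.126,A),.116,n=n+' tall')
    comp(s,zm(s,.049,.058,A),.054,n=n+' mid')
    B=(.35,.6,-.45,.18); g=zm(s,-.01,.02,B)
    comp(s,g&(Sa<60)&(V>90),.004,500,n=n+' plate'); comp(s,g&(V<60),.01,500,n=n+' pad')
    comp(s,zm(s,.011,.2,A)&(H<15)&(Sa>110),.018,200,n=n+' tray')
    q=cv2.findNonZero(zm(s,.009,.03,A).astype(np.uint8))
E
```

```text
top tall [ 69 194  24  23 475] mean [559.4 341.8] rect [559.5 341.3] [46.6 43.8] 84.2
top tall [129 202  16  15 188] mean [551.7 226.3] rect [551.4 227. ] [30.8 28.7] 89.9
top tall [ 96 226  22  21 349] mean [496.3 287.5] rect [496.4 287.3] [42.2 41.3] 45.6
top mid [ 72 180  96  15 825] mean [601.6 282.8] rect [601.5 282. ] [210.5  20.2] 86.5
top mid [100 198   4  19  25] mean [560.1 321.2] rect [557.5 322. ] [ 4.4 39.7] 81.8
top mid [106 198  23  21 296] mean [555.9 286. ] rect [555.7 286.3] [46.6 44.7] 87.7
top plate [ 198  210  110   56 5562] mean [487.6 -12.5] rect [487.8 -12.7] [119.2 250.2] 2.4
top pad [ 348  210   48   47 2047] mean [ 498.3 -287. ] rect [ 498.4 -287.1] [103.2 105.7] 2.6
top tray [  72  180   99   72 1925] mean [549.5 282.6] rect [538.8 293. ] [226. 152.] 86.6
scene tall [334 121  15  13 145] mean [498.8 285.1] rect [499.8 284.2] [38.7 53.9] 64.7
scene tall [360 131  21  14 202] mean [563.4 339.3] rect [563.3 339.1] [46.4 49.8] 85.1
scene tall [324 140  12   9  85] mean [556.2 224.5] rect [556.7 224.3] [29.8 32.3] 73.4
scene mid [335 144  12   6  29] mean [515.5 283.6] rect [514.7 287.9] [37.3 15.6] 88.1
scene mid [336 151  22  14 143] mean [558.5 285. ] rect [559.3 284.4] [46.6 51.2] 84.9
scene mid [356 150  20  11  49] mean [573.6 332. ] rect [571.5 329.8] [56.9 33.2] 42.3
scene mid [315 160  74  19 458] mean [603.2 276.9] rect [605.6 279.4] [211.1  27.7] 86.4
scene plate [ 191  153   95   47 2558] mean [491.6 -17.1] rect [489.6 -14.5] [118.6 248.3] 2.3
scene pad [ 119  180   45   37 1145] mean [ 505.3 -290.4] rect [ 503.7 -289.9] [107.1 104.8] 3.0
scene tray [ 300  147   89   41 1367] mean [575.2 276.4] rect [542.2 295. ] [237.5 156.8] 85.9
```

```bash
cat > go.py <<'E'
import sys
from h import *
def go(x,y,z,yaw=None,o=None):
    o=o or robot.get_obs(); M=R.from_euler('xyz',o['ee_rot']); 
    d=M.as_matrix().T@(np.array([x,y,z])-o['tool_pos'])*100
    t=np.zeros(3) if yaw is None else (M.inv()*R.from_euler('xyz',[np.pi,0,yaw])).as_rotvec()
    print('turn',t.round(3),'shift cm',d.round(2))
if __name__=='__main__': go(*map(float,sys.argv[1:]))
E
python3 go.py .553 .2265 .2 3.081
```

```text
turn [-0.001 -0.    -0.289] shift cm [-44.19 -14.74  -3.01]
```

Call:
{"name": "move_arm", "arguments": {
  "deltas": [0,0,-0.1,-5,-1.6,-1,-0.5,0,0,-0.2,-10,-3.3,-2,-0.5,0,0,-0.289,-15,-5,-3,-0.5,0,0,-0.289,-20,-6.7,-3,-0.5,0,0,-0.289,-24.5,-8.2,-3,-0.5,0,0,-0.289,-29,-9.7,-3,-0.5,0,0,-0.289,-33.5,-11.2,-3,-0.5,0,0,-0.289,-38,-12.7,-3,-0.5]
}}

```text
time: 1.0
tool_pos: [0.5006, 0.2677, 0.2004]
ee_rot: [3.141, -0.0, 3.081]
wrist_force: [0.1, 0.2, 0.3]
width: 0.0703
finger_force: 0.0
```

```bash
python3 go.py .553 .2265 .2 3.081
```

```text
turn [ 0. -0. -0.] shift cm [-5.48 -3.79  0.04]
```

Call:
{"name": "move_arm", "arguments": {
  "deltas": [0,0,0,-2.7,-1.9,0,-0.5,0,0,0,-5.5,-3.8,0,-0.5,0,0,0,-5.5,-3.8,0,-0.5,0,0,0,-5.5,-3.8,4,-0.5,0,0,0,-5.5,-3.8,8,-0.5,0,0,0,-5.5,-3.8,11,-0.5,0,0,0,-5.5,-3.8,13.6,-0.5,0,0,0,-5.5,-3.8,13.6,-0.5]
}}

```text
time: 1.8
tool_pos: [0.5477, 0.2276, 0.0593]
ee_rot: [-3.138, -0.01, 3.082]
wrist_force: [-0.8, -0.6, -1.2]
width: 0.0701
finger_force: 0.0
```

Run:
```python
from go import *
go(.553,.2265,.062,3.081); print(robot.get_obs()['wrist_force'])
s=snap('top'); s2=snap('scene')
a=cv2.resize(s['image'][170:260,60:180,::-1],None,fx=5,fy=5,interpolation=cv2.INTER_CUBIC)
cv2.imwrite('pics/a1.png',a)
```

```text
turn [-0.003 -0.01   0.001] shift cm [-0.53 -0.08 -0.27]
[-0.83824958 -0.56571863 -1.24174961]
```

View pics/a1.png

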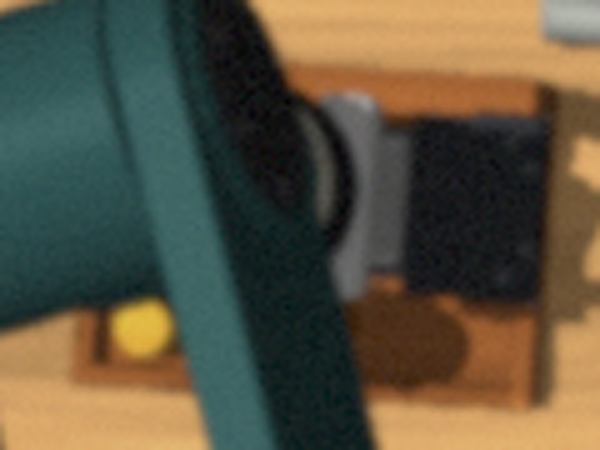

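The arm hides the piece in this view: the gripper body is at about (450,210) over the mandrel spot. I'll let it settle, correct and then close.

Call:
{"name": "move_arm", "arguments": {
  "deltas": [0,0,0,0,0,0,-0.5,0,0,0,0,0,0,-0.5]
}}

```text
time: 2.1
tool_pos: [0.5533, 0.2286, 0.0671]
ee_rot: [3.14, 0.004, 3.081]
wrist_force: [0.5, -0.1, 0.1]
width: 0.0705
finger_force: 0.0
```

```bash
python3 go.py .553 .2265 .062 3.081
```

```text
turn [0.002 0.004 0.   ] shift cm [ 0.02 -0.22  0.51]
```

Call:
{"name": "move_arm", "arguments": {
  "deltas": [0,0,0,0,-0.2,0.3,-0.5,0,0,0,0,-0.2,0.3,-0.5,0,0,0,0,-0.2,0.3,0.5,0,0,0,0,-0.2,0.3,0.5,0,0,0,0,-0.2,0.3,0.5,0,0,0,0,-0.2,0.3,0.5,0,0,0,0,-0.2,0.3,0.5]
}}

```text
time: 2.8
tool_pos: [0.5518, 0.226, 0.0615]
ee_rot: [3.142, 0.0, 3.081]
wrist_force: [-0.2, -0.4, -0.1]
width: 0.0341
finger_force: 0.0
```

Call:
{"name": "move_arm", "arguments": {
  "deltas": [0,0,0,0,0,0,1,0,0,0,0,0,0,1,0,0,0,0,0,0,1,0,0,0,0,0,0,1]
}}

```text
time: 3.2
tool_pos: [0.5518, 0.2262, 0.0615]
ee_rot: [3.141, 0.0, 3.081]
wrist_force: [0.5, 1.1, -0.5]
width: 0.0309
finger_force: 30.0
```

```bash
python3 go.py .552 .226 .15 3.081;python3 go.py .491 -.1 .15 3.081
```

```text
turn [ 0.  0. -0.] shift cm [-0.02 -0.01 -8.85]
turn [ 0.  0. -0.] shift cm [  4.09 -32.92  -8.86]
```

Call:
{"name": "move_arm", "arguments": {
  "deltas": [0,0,0,0,0,-2,1,0,0,0,0,0,-5,1,0,0,0,0,0,-8,1,0,0,0,0,-1,-8.8,1,0,0,0,0.5,-4,-8.8,1,0,0,0,1,-8,-8.8,1,0,0,0,1.5,-12,-8.8,1,0,0,0,2,-16,-8.8,1]
}}

```text
time: 4.0
tool_pos: [0.5201, 0.0653, 0.1469]
ee_rot: [-3.14, -0.004, 3.081]
wrist_force: [1.8, -0.3, -4.9]
width: 0.0313
finger_force: 30.0
```

Call:
{"name": "move_arm", "arguments": {
  "deltas": [0,0,0,0.5,-4,0,1,0,0,0,1,-8,0,1,0,0,0,1.5,-12,0,1,0,0,0,2,-15,0,1,0,0,0,2,-16.5,0,1,0,0,0,2,-16.5,0,1,0,0,0,2,-16.5,0,1]
}}

```text
time: 4.7
tool_pos: [0.4918, -0.0952, 0.1484]
ee_rot: [3.14, -0.002, 3.081]
wrist_force: [0.4, 0.5, -4.8]
width: 0.0312
finger_force: 30.0
```

```bash
python3 go.py .4915 -.098 .0575 3.081
```

```text
turn [ 0.002 -0.002 -0.   ] shift cm [-0.   -0.29  9.09]
```

Call:
{"name": "move_arm", "arguments": {
  "deltas": [0,0,0,0,-0.3,2.5,1,0,0,0,0,-0.3,5,1,0,0,0,0,-0.3,7,1,0,0,0,0,-0.3,8.2,1,0,0,0,0,-0.3,8.7,1,0,0,0,0,-0.3,8.8,1,0,0,0,0,-0.3,8.8,1,0,0,0,0,-0.3,8.8,1]
}}

```text
time: 5.5
tool_pos: [0.493, -0.0992, 0.0628]
ee_rot: [-3.141, 0.003, 3.081]
wrist_force: [0.2, 0.5, -4.9]
width: 0.0309
finger_force: 30.0
```

Call:
{"name": "move_arm", "arguments": {
  "deltas": [0,0,0,0,0,0,1,0,0,0,0,0,0.15,1,0,0,0,0,0,0.3,1,0,0,0,0,0,0.3,1]
}}

```text
time: 5.9
tool_pos: [0.4917, -0.099, 0.0582]
ee_rot: [3.141, -0.001, 3.081]
wrist_force: [-0.4, -0.1, -5.8]
width: 0.0313
finger_force: 30.0
```

Call:
{"name": "move_arm", "arguments": {
  "deltas": [0,0,0,0,0,0.1,1,0,0,0,0,0,0.1,1]
}}

```text
time: 6.1
tool_pos: [0.492, -0.099, 0.0575]
ee_rot: [3.141, 0.0, 3.081]
wrist_force: [0.7, -0.2, -5.1]
width: 0.0312
finger_force: 30.0
```

Call:
{"name": "move_arm", "arguments": {
  "deltas": [0,0,0,0,0,0.1,1,0,0,0,0,0,0.1,1]
}}

```text
time: 6.3
tool_pos: [0.4924, -0.099, 0.0575]
ee_rot: [-3.141, 0.001, 3.081]
wrist_force: [-0.7, 0.6, 0.6]
width: 0.0311
finger_force: 30.0
```

Call:
{"name": "move_arm", "arguments": {
  "deltas": [0,0,0,0,0,0,-0.5,0,0,0,0,0,0,-0.5,0,0,0,0,0,0,-0.5,0,0,0,0,0,0,-0.5,0,0,0,0,0,-2,-0.5,0,0,0,0,0,-5,-0.5,0,0,0,0,0,-9,-0.5,0,0,0,0,2,-12,-0.5]
}}

```text
time: 7.1
tool_pos: [0.4936, -0.0805, 0.1787]
ee_rot: [-3.14, 0.002, 3.078]
wrist_force: [1.1, 0.1, 0.6]
width: 0.0705
finger_force: 0.0
```

```bash
python3 go.py .5605 .3415 .18 3.081
```

```text
turn [-0.001  0.002 -0.003] shift cm [-3.99 42.54 -0.18]
```

Call:
{"name": "move_arm", "arguments": {
  "deltas": [0,0,0,-0.5,5,0,-0.5,0,0,0,-1,10,0,-0.5,0,0,0,-1.5,15,0,-0.5,0,0,0,-2,20,0,-0.5,0,0,0,-2.5,25,0,-0.5,0,0,0,-3,30,0,-0.5,0,0,0,-3.5,35,0,-0.5,0,0,0,-4,39,0,-0.5]
}}

```text
time: 7.9
tool_pos: [0.5567, 0.3106, 0.1763]
ee_rot: [3.141, 0.0, 3.082]
wrist_force: [1.2, -0.3, -0.1]
width: 0.0706
finger_force: 0.0
```

Call:
{"name": "move_arm", "arguments": {
  "deltas": [0,0,0,0,2,0,-0.5,0,0,0,0,3.5,0,-0.5,0,0,0,0,3.5,0,-0.5,0,0,0,0,3.5,0,-0.5,0,0,0,0,3.5,0,-0.5]
}}

```text
time: 8.4
tool_pos: [0.5592, 0.3413, 0.1769]
ee_rot: [-3.141, 0.0, 3.079]
wrist_force: [-0.6, 0.2, 0.1]
width: 0.0705
finger_force: 0.0
```

```bash
python3 go.py .5605 .3415 .062 3.081
```

```text
turn [-0.     0.    -0.002] shift cm [-0.12  0.03 11.49]
```

Call:
{"name": "move_arm", "arguments": {
  "deltas": [0,0,0,-0.1,0,3,-0.5,0,0,0,-0.1,0,6,-0.5,0,0,0,-0.1,0,9,-0.5,0,0,0,-0.1,0,11,-0.5,0,0,0,-0.1,0,11.5,-0.5,0,0,0,-0.1,0,11.5,-0.5,0,0,0,-0.1,0,11.5,-0.5,0,0,0,-0.1,0,11.5,-0.5]
}}

```text
time: 9.2
tool_pos: [0.5612, 0.3431, 0.0639]
ee_rot: [3.14, 0.003, 3.08]
wrist_force: [-0.6, -0.6, 0.3]
width: 0.0706
finger_force: 0.0
```

Call:
{"name": "move_arm", "arguments": {
  "deltas": [0,0,0,0,0,0,0.5,0,0,0,0,0,0,0.5,0,0,0,0,0,0,0.5,0,0,0,0,0,0,0.5,0,0,0,0,0,0,0.5,0,0,0,0,0,0,0.5,0,0,0,0,0,0,0.5]
}}

```text
time: 9.9
tool_pos: [0.56, 0.3428, 0.0617]
ee_rot: [3.141, 0.0, 3.081]
wrist_force: [-0.0, 0.1, 1.2]
width: 0.0438
finger_force: 29.7
```

```bash
python3 go.py .488 -.013 .16 3.081
```

```text
turn [ 0.  0. -0.] shift cm [  5.02 -35.95  -9.84]
```

Call:
{"name": "move_arm", "arguments": {
  "deltas": [0,0,0,0,0,-2,1,0,0,0,0,0,-5,1,0,0,0,0,0,-9,1,0,0,0,0.5,-3,-10,1,0,0,0,1,-7,-10,1,0,0,0,1.5,-11,-10,1,0,0,0,2,-15,-10,1,0,0,0,2.5,-19,-10,1]
}}

```text
time: 10.7
tool_pos: [0.5225, 0.1531, 0.1608]
ee_rot: [-3.141, -0.001, 3.081]
wrist_force: [-0.3, -1.0, -0.5]
width: 0.044
finger_force: 29.7
```

Call:
{"name": "move_arm", "arguments": {
  "deltas": [0,0,0,0.5,-4,0,1,0,0,0,1,-8,0,1,0,0,0,1.5,-12,0,1,0,0,0,2,-15,0,1,0,0,0,2.5,-17,0,1,0,0,0,2.5,-17,0,1,0,0,0,2.5,-17,0,1]
}}

```text
time: 11.4
tool_pos: [0.488, -0.0134, 0.1611]
ee_rot: [3.141, -0.0, 3.08]
wrist_force: [0.1, 0.7, -0.9]
width: 0.0439
finger_force: 29.7
```

```bash
python3 go.py .488 -.013 .0577 3.081
```

```text
turn [ 0.001 -0.    -0.001] shift cm [-0.    0.03 10.34]
```

Call:
{"name": "move_arm", "arguments": {
  "deltas": [0,0,0,0,0,3,1,0,0,0,0,0,6,1,0,0,0,0,0,8.5,1,0,0,0,0,0,9.8,1,0,0,0,0,0,10.1,1,0,0,0,0,0,10.1,1,0,0,0,0,0,10.2,1,0,0,0,0,0,10.2,1]
}}

```text
time: 12.2
tool_pos: [0.4893, -0.0136, 0.0609]
ee_rot: [-3.141, 0.003, 3.081]
wrist_force: [1.0, -0.3, -1.2]
width: 0.0439
finger_force: 29.7
```

Call:
{"name": "move_arm", "arguments": {
  "deltas": [0,0,0,0,0,0.1,1,0,0,0,0,0,0.15,1,0,0,0,0,0,0.15,1]
}}

```text
time: 12.5
tool_pos: [0.4882, -0.0137, 0.0581]
ee_rot: [3.142, 0.0, 3.081]
wrist_force: [-0.1, -0.4, -1.5]
width: 0.044
finger_force: 29.7
```

Call:
{"name": "move_arm", "arguments": {
  "deltas": [0,0,0,0,0,0.1,1,0,0,0,0,0,0.1,1]
}}

```text
time: 12.7
tool_pos: [0.4885, -0.0137, 0.0576]
ee_rot: [3.142, 0.001, 3.081]
wrist_force: [-0.6, 0.4, 2.6]
width: 0.0438
finger_force: 29.7
```

Call:
{"name": "move_arm", "arguments": {
  "deltas": [0,0,0,0,0,0,-0.5,0,0,0,0,0,0,-0.5,0,0,0,0,0,0,-0.5,0,0,0,0,0,0,-0.5,0,0,0,0,0,-2,-0.5,0,0,0,0,0,-5,-0.5,0,0,0,0,0,-9,-0.5,0,0,0,0,2,-12,-0.5]
}}

```text
time: 13.5
tool_pos: [0.4898, 0.005, 0.1791]
ee_rot: [-3.141, 0.002, 3.078]
wrist_force: [1.1, 0.5, 0.1]
width: 0.0709
finger_force: 0.0
```

Call:
{"name": "move_arm", "arguments": {
  "deltas": [0,0,0,0,5,0,-0.5,0,0,0,0.1,10,0,-0.5,0,0,0,0.2,15,0,-0.5,0,0,0,0.4,20,0,-0.5,0,0,0,0.6,24,0,-0.5,0,0,0,0.8,27,0,-0.5,0,0,0,0.8,28,0,-0.5,0,0,0,0.8,28,0,-0.5]
}}

```text
time: 14.3
tool_pos: [0.4982, 0.2871, 0.1764]
ee_rot: [-3.141, -0.001, 3.083]
wrist_force: [1.4, -0.6, -0.9]
width: 0.0704
finger_force: 0.0
```

```bash
python3 go.py .497 .2875 .0577 3.081
```

```text
turn [-0.001 -0.001  0.002] shift cm [ 0.11  0.04 11.87]
```

Call:
{"name": "move_arm", "arguments": {
  "deltas": [0,0,0,0.1,0,3,-0.5,0,0,0,0.1,0,6,-0.5,0,0,0,0.1,0,9,-0.5,0,0,0,0.1,0,11,-0.5,0,0,0,0.1,0,11.6,-0.5,0,0,0,0.1,0,11.6,-0.5,0,0,0,0.1,0,11.6,-0.5,0,0,0,0.1,0,11.6,-0.5]
}}

```text
time: 15.1
tool_pos: [0.4987, 0.2866, 0.063]
ee_rot: [3.14, 0.003, 3.08]
wrist_force: [-0.7, 0.2, -0.1]
width: 0.0703
finger_force: 0.0
```

Call:
{"name": "move_arm", "arguments": {
  "deltas": [0,0,0,0,0,0,0.5,0,0,0,0,0,0,0.5,0,0,0,0,0,0,0.5,0,0,0,0,0,0,0.5,0,0,0,0,0,0,0.5,0,0,0,0,0,0,0.5,0,0,0,0,0,0,0.5]
}}

```text
time: 15.8
tool_pos: [0.4975, 0.2866, 0.0611]
ee_rot: [3.141, 0.0, 3.081]
wrist_force: [-0.3, 0.9, 0.8]
width: 0.0411
finger_force: 30.0
```

```bash
python3 go.py .485 .0715 .16 3.081
```

```text
turn [ 0.  0. -0.] shift cm [ -0.06 -21.54  -9.9 ]
```

Run:
```python
from h import *
s=snap('scene')
cv2.imwrite('pics/b1.png',cv2.resize(s['image'][70:200,190:400,::-1],None,fx=3.8,fy=3.8,interpolation=cv2.INTER_CUBIC))
print(robot.get_obs()['width'])
```

```text
0.04147207336514887
```

View pics/b1.png

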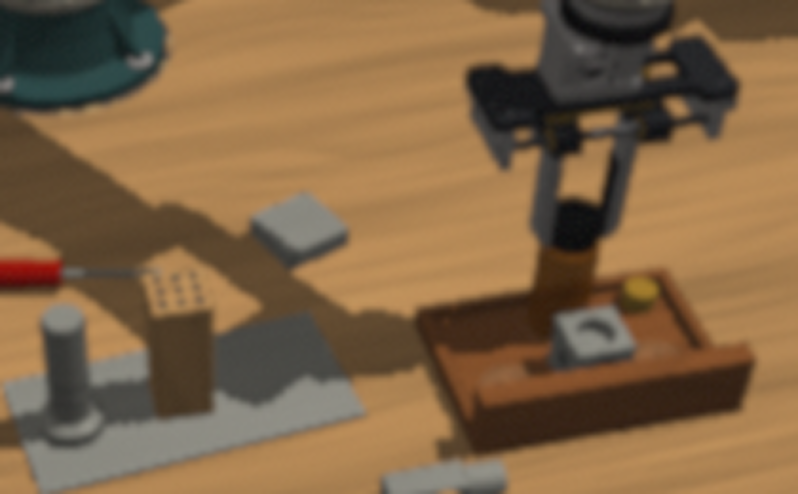

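The plate holds the mandrel (70,370) and bur block (180,350), both upright. The jar (570,270) is between the fingers, and the fingertips look as if they end near the cap. I'll check this by projection.

Run:
```python
from h import *
s=snap('scene'); f=192/np.tan(np.radians(s['fov_y'])/2)
def pr(p):
    c=rot(s).T@(np.array(p)-s['origin']); u=s['cx']+f*c[0]/-c[2]; v=s['cy']-f*c[1]/-c[2]
    return np.round([(u-190)*3.8,(v-70)*3.8])
o=robot.get_obs()['tool_pos']; print(o)
for dy in(-.021,-.033,.021,.033): print(dy,pr(o+[0,dy,0]),pr(o+[0,dy,.033]))
print('jar base',pr([.4975,.2866,.008]),'cap top',pr([.4975,.2866,.118]),'shoulder',pr([.4975,.2866,.094]))
```

```text
[0.49747886 0.28659678 0.06115562]
-0.021 [539. 276.] [545. 242.]
-0.033 [524. 279.] [530. 245.]
0.021 [590. 265.] [597. 232.]
0.033 [604. 263.] [611. 229.]
jar base [554. 323.] cap top [576. 212.] shoulder [571. 237.]
```

Run:
```python
from h import *
s=snap('scene'); P=cloud(s)
for a in((.245,.262),(.309,.33)):
  m=(abs(P[...,0]-.4975)<.03)&(P[...,1]>a[0])&(P[...,1]<a[1])&(P[...,2]>.03)&(P[...,2]<.16)
  v,u=np.nonzero(m); q=P[m]; i=np.argsort(q[:,2])[:12]
  for j in i: print(((u[j]-190)*3.8).round(),((v[j]-70)*3.8).round(),q[j].round(3),s['image'][v[j],u[j]])
cv2.imwrite('pics/b2.png',cv2.resize(s['image'][100:160,310:370,::-1],None,fx=9,fy=9,interpolation=cv2.INTER_NEAREST))
```

```text
543.0 243.0 [0.506 0.26  0.101] [67 54 44]
540.0 239.0 [0.503 0.258 0.103] [84 70 59]
543.0 239.0 [0.504 0.26  0.103] [61 56 53]
532.0 232.0 [0.495 0.255 0.105] [124  99  73]
543.0 236.0 [0.504 0.26  0.107] [59 57 56]
528.0 224.0 [0.489 0.254 0.107] [126 101  75]
547.0 236.0 [0.505 0.262 0.108] [51 50 49]
543.0 232.0 [0.501 0.261 0.108] [58 57 57]
540.0 236.0 [0.504 0.256 0.108] [70 65 59]
536.0 236.0 [0.504 0.254 0.108] [107  87  68]
540.0 232.0 [0.503 0.257 0.11 ] [63 61 59]
528.0 220.0 [0.488 0.254 0.11 ] [122  99  74]
604.0 232.0 [0.504 0.31  0.098] [73 62 52]
608.0 232.0 [0.506 0.311 0.1  ] [102  83  64]
604.0 228.0 [0.504 0.309 0.102] [49 47 44]
616.0 228.0 [0.507 0.317 0.103] [135 105  73]
612.0 228.0 [0.507 0.314 0.104] [100  82  64]
616.0 224.0 [0.505 0.317 0.105] [110  89  67]
608.0 228.0 [0.508 0.31  0.106] [70 62 55]
608.0 224.0 [0.505 0.311 0.107] [56 54 53]
612.0 224.0 [0.508 0.312 0.109] [75 67 60]
612.0 220.0 [0.506 0.313 0.11 ] [64 60 58]
619.0 220.0 [0.508 0.318 0.111] [137 107  74]
616.0 220.0 [0.509 0.314 0.112] [91 77 63]
```

View pics/b2.png

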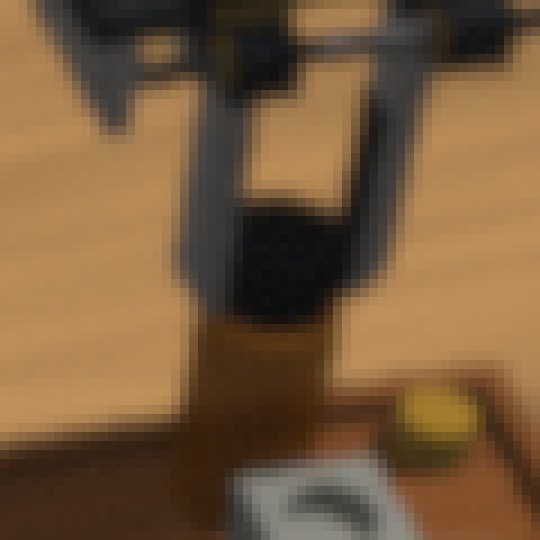

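The pixel crop and the depth agree: the real fingertips sit about 37 mm above the reported TCP z, at around 0.098. So the jar is held by its cap, which is sound. I'll allow for this offset when I grip the doming block.

Call:
{"name": "move_arm", "arguments": {
  "deltas": [0,0,0,0,0,-2,1,0,0,0,0,0,-5,1,0,0,0,0,0,-9,1,0,0,0,0,-3,-10,1,0,0,0,0,-7,-10,1,0,0,0,0,-11,-10,1,0,0,0,0,-15,-10,1,0,0,0,0,-18,-10,1]
}}

```text
time: 16.75
tool_pos: [0.4853, 0.1044, 0.1599]
ee_rot: [-3.14, -0.002, 3.08]
wrist_force: [-0.1, 0.2, -2.8]
width: 0.0414
finger_force: 30.0
```

Call:
{"name": "move_arm", "arguments": {
  "deltas": [0,0,0,0,-2,0,1,0,0,0,0,-3.5,0,1,0,0,0,0,-3.5,0,1,0,0,0,0,-3.5,0,1,0,0,0,0,-3.5,0,1]
}}

```text
time: 17.25
tool_pos: [0.4841, 0.0726, 0.1605]
ee_rot: [3.141, -0.001, 3.082]
wrist_force: [0.8, 0.6, -3.8]
width: 0.0413
finger_force: 30.0
```

```bash
python3 go.py .485 .0715 .0571 3.081
```

```text
turn [ 0.    -0.001  0.001] shift cm [-0.11 -0.11 10.34]
```

Call:
{"name": "move_arm", "arguments": {
  "deltas": [0,0,0,0,0,3,1,0,0,0,0,0,6,1,0,0,0,0,0,8.5,1,0,0,0,0,0,9.8,1,0,0,0,0,0,10.1,1,0,0,0,0,0,10.1,1,0,0,0,0,0,10.2,1,0,0,0,0,0,10.2,1]
}}

```text
time: 18.05
tool_pos: [0.4855, 0.0719, 0.0604]
ee_rot: [3.141, 0.003, 3.081]
wrist_force: [-0.6, -0.2, -3.1]
width: 0.0412
finger_force: 30.0
```

Call:
{"name": "move_arm", "arguments": {
  "deltas": [0,0,0,0,0,0.1,1,0,0,0,0,0,0.15,1,0,0,0,0,0,0.15,1]
}}

```text
time: 18.35
tool_pos: [0.4844, 0.0718, 0.0577]
ee_rot: [3.141, 0.0, 3.081]
wrist_force: [0.2, 0.2, -2.6]
width: 0.0414
finger_force: 30.0
```

Call:
{"name": "move_arm", "arguments": {
  "deltas": [0,0,0,0,0,0.1,1,0,0,0,0,0,0.1,1]
}}

```text
time: 18.55
tool_pos: [0.4847, 0.0718, 0.0571]
ee_rot: [3.141, 0.001, 3.081]
wrist_force: [-0.1, 0.5, -0.0]
width: 0.0412
finger_force: 30.0
```

Call:
{"name": "move_arm", "arguments": {
  "deltas": [0,0,0,0,0,0,-0.5,0,0,0,0,0,0,-0.5,0,0,0,0,0,0,-0.5,0,0,0,0,0,0,-0.5,0,0,0,0,0,-2,-0.5,0,0,0,0,0,-5,-0.5,0,0,0,0,0,-9,-0.5,0,0,0,0,2,-10,-0.5]
}}

```text
time: 19.35
tool_pos: [0.4882, 0.0907, 0.1617]
ee_rot: [3.141, 0.009, 3.078]
wrist_force: [0.6, 0.3, -0.7]
width: 0.0706
finger_force: 0.0
```

Call:
{"name": "move_arm", "arguments": {
  "deltas": [0,0,0,-1,4,0,-0.5,0,0,0,-2,9,0,-0.5,0,0,0,-4,14,0,-0.5,0,0,0,-5,17,0,-0.5,0,0,0,-5.8,18.8,0,-0.5,0,0,0,-5.8,18.8,0,-0.5,0,0,0,-5.8,18.8,0,-0.5]
}}

```text
time: 20.05
tool_pos: [0.5546, 0.2756, 0.156]
ee_rot: [-3.141, -0.001, 3.081]
wrist_force: [-0.1, 0.5, -0.8]
width: 0.0703
finger_force: 0.0
```

Run:
```python
from go import *
go(.5563,.2857,.0,3.081)
s=snap('scene')
comp(s,zm(s,.047,.058,(.5,.585,.24,.33)),.053,n='dom')
comp(s,zm(s,.1,.126,(.35,.58,-.2,.15)),.112,n='tall')
cv2.imwrite('pics/c1.png',cv2.resize(s['image'][70:200,190:400,::-1],None,fx=3.8,fy=3.8,interpolation=cv2.INTER_CUBIC))
```

```text
turn [-0.001 -0.001  0.   ] shift cm [-0.12  1.04 15.6 ]
dom [336 151  22  14 163] mean [558.3 284.7] rect [558.8 284.1] [48.1 51.8] 87.2
tall [259 134  16  14 171] mean [488.7  70.4] rect [490.5  69.5] [41.  53.6] 73.4
tall [228 140  18  16 228] mean [494.8 -16.1] rect [495.  -15.9] [44.5 55.6] 84.2
tall [201 150  12  11 110] mean [500.2 -99.8] rect [500.4 -99.4] [29.  39.1] 76.6
```

View pics/c1.png

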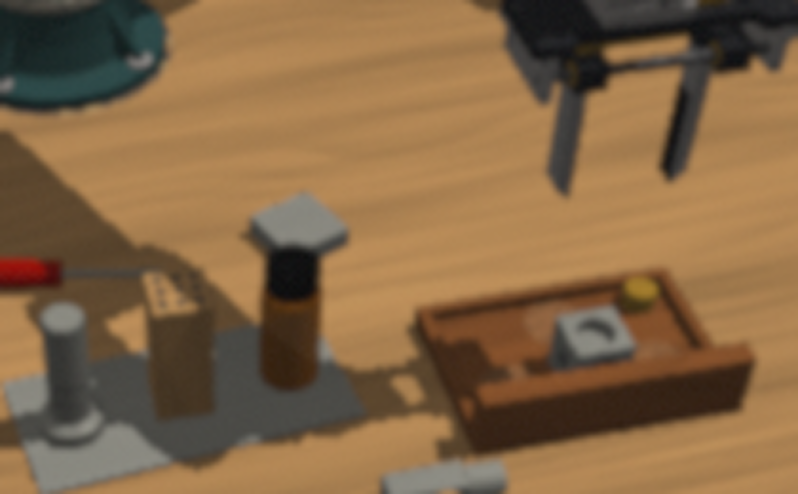

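All three pieces stand upright on the plate: mandrel (70,370), bur block (180,350), jar (290,320). The doming block (595,335) is clear of them. I'll descend in stages and check tip height on the way.

Call:
{"name": "move_arm", "arguments": {
  "deltas": [0,0,0,-0.1,1,0,-0.5,0,0,0,-0.1,1,3,-0.5,0,0,0,-0.1,1,6,-0.5,0,0,0,-0.1,1,9,-0.5,0,0,0,-0.1,1,12,-0.5,0,0,0,-0.1,1,13.6,-0.5,0,0,0,-0.1,1,13.6,-0.5,0,0,0,-0.1,1,13.6,-0.5]
}}

```text
time: 20.9
tool_pos: [0.5572, 0.2859, 0.0217]
ee_rot: [3.141, 0.001, 3.08]
wrist_force: [0.4, 0.1, 0.7]
width: 0.0707
finger_force: 0.0
```

Run:
```python
from go import *
go(.5563,.2857,-.019,3.081)
s=snap('scene'); P=cloud(s); o=robot.get_obs(); print(o['tool_pos'],o['wrist_force'])
for a in((.236,.25),(.322,.337)):
  m=(abs(P[...,0]-.56)<.02)&(P[...,1]>a[0])&(P[...,1]<a[1])&(P[...,2]>.012)&(P[...,2]<.16)
  print(np.sort(P[m][:,2])[:12].round(3))
cv2.imwrite('pics/c2.png',cv2.resize(s['image'][110:180,300:400,::-1],None,fx=7,fy=7,interpolation=cv2.INTER_CUBIC))
```

```text
turn [ 0.001  0.001 -0.001] shift cm [ 0.09 -0.03  4.07]
[0.55785298 0.28624216 0.02267113] [-0.17438293 -0.56666142  0.23908607]
[0.06  0.061 0.064 0.066 0.066 0.066 0.067 0.067 0.067 0.069 0.069 0.071]
[0.056 0.06  0.061 0.063 0.065 0.065 0.066 0.068 0.068 0.069 0.07  0.07 ]
```

View pics/c2.png

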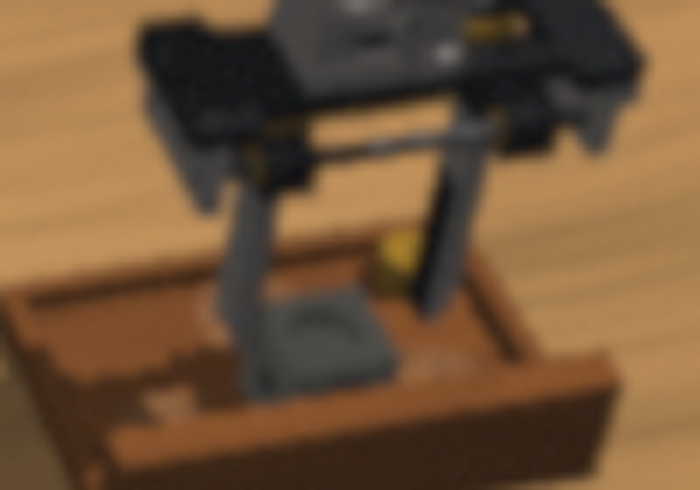

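The fingers straddle the block and both tips read at about z = 0.058, so the offset is about 36 mm. Going down to a real tip height of about 0.02.

Call:
{"name": "move_arm", "arguments": {
  "deltas": [0,0,0,0.1,0,1.5,-0.5,0,0,0,0.1,0,2.8,-0.5,0,0,0,0.1,0,3.6,-0.5,0,0,0,0.1,0,3.7,-0.5,0,0,0,0.1,0,3.7,-0.5,0,0,0,0.1,0,3.7,-0.5]
}}

```text
time: 21.55
tool_pos: [0.5558, 0.2861, -0.0162]
ee_rot: [3.141, 0.001, 3.081]
wrist_force: [0.2, -0.2, -1.0]
width: 0.0707
finger_force: 0.0
```

Call:
{"name": "move_arm", "arguments": {
  "deltas": [0,0,0,0,0,0,0.5,0,0,0,0,0,0,0.5,0,0,0,0,0,0,0.5,0,0,0,0,0,0,0.5,0,0,0,0,0,0,0.5,0,0,0,0,0,0,0.5,0,0,0,0,0,0,0.5]
}}

```text
time: 22.25
tool_pos: [0.5557, 0.286, -0.0162]
ee_rot: [3.141, 0.0, 3.081]
wrist_force: [-0.4, 1.0, 0.8]
width: 0.0448
finger_force: 29.9
```

Call:
{"name": "move_arm", "arguments": {
  "deltas": [0,0,0,0,0,-0.5,1,0,0,0,0,0,-1.5,1,0,0,0,0,0,-3.5,1,0,0,0,0,0,-6,1,0,0,0,0,0,-9,1,0,0,0,0,0,-12,1,0,0,0,0,0,-14.5,1,0,0,0,0,0,-14.5,1]
}}

```text
time: 23.05
tool_pos: [0.5577, 0.2868, 0.1332]
ee_rot: [3.138, 0.008, 3.081]
wrist_force: [1.3, 0.3, -7.4]
width: 0.0451
finger_force: 29.9
```

```bash
python3 go.py .4985 -.2875 .13 3.187
```

```text
turn [ 0.003  0.008 -0.106] shift cm [  2.43 -57.68   0.09]
```

Call:
{"name": "move_arm", "arguments": {
  "deltas": [0,0,0,0.1,-2,0,1,0,0,0,0.2,-5,0,1,0,0,0,0.4,-9,0,1,0,0,0,0.6,-13,0,1,0,0,0,0.8,-17,0,1,0,0,0,1,-21,0,1,0,0,0,1.2,-25,0,1,0,0,0,1.4,-29,0,1]
}}

```text
time: 23.85
tool_pos: [0.5212, -0.0048, 0.1255]
ee_rot: [-3.141, -0.005, 3.08]
wrist_force: [-0.3, -1.2, -6.6]
width: 0.0448
finger_force: 29.9
```

Call:
{"name": "move_arm", "arguments": {
  "deltas": [0,0,0,0.2,-4,0,1,0,0,0,0.4,-8,0,1,0,0,-0.02,0.5,-12,0,1,0,0,-0.04,0.6,-16,0,1,0,0,-0.06,0.8,-20,0,1,0,0,-0.08,0.9,-24,0,1,0,0,-0.106,1,-27,0,1,0,0,-0.106,1,-28.5,0,1]
}}

```text
time: 24.65
tool_pos: [0.4937, -0.2889, 0.1252]
ee_rot: [3.139, -0.005, -3.1]
wrist_force: [0.1, -0.1, -7.4]
width: 0.0449
finger_force: 29.9
```

Call:
{"name": "move_arm", "arguments": {
  "deltas": [0,0,0,0,0,0,1,0,0,0,0,0,0,1,0,0,0,0,0,0,1]
}}

```text
time: 24.95
tool_pos: [0.4965, -0.2848, 0.1278]
ee_rot: [3.14, -0.001, -3.095]
wrist_force: [-0.6, -0.4, -6.6]
width: 0.045
finger_force: 29.9
```

```bash
python3 go.py .4985 -.2875 -.0142 3.187
```

```text
turn [ 0.002 -0.001  0.001] shift cm [-0.2 -0.3 14.2]
```

Call:
{"name": "move_arm", "arguments": {
  "deltas": [0,0,0,-0.2,-0.3,3,1,0,0,0,-0.2,-0.3,6,1,0,0,0,-0.2,-0.3,9,1,0,0,0,-0.2,-0.3,11.5,1,0,0,0,-0.2,-0.3,13,1,0,0,0,-0.2,-0.3,13.6,1,0,0,0,-0.2,-0.3,13.6,1,0,0,0,-0.2,-0.3,13.6,1]
}}

```text
time: 25.75
tool_pos: [0.5, -0.2901, -0.0058]
ee_rot: [-3.14, 0.002, -3.096]
wrist_force: [1.2, 0.2, -7.0]
width: 0.0448
finger_force: 29.9
```

Call:
{"name": "move_arm", "arguments": {
  "deltas": [0,0,0,0,0,0.1,1,0,0,0,0,0,0.3,1,0,0,0,0,0,0.3,1]
}}

```text
time: 26.05
tool_pos: [0.4988, -0.2897, -0.0102]
ee_rot: [-3.141, 0.001, -3.097]
wrist_force: [-0.3, -0.4, -6.3]
width: 0.0452
finger_force: 29.9
```

```bash
python3 go.py .4985 -.2875 -.0142 3.187
```

```text
turn [-0.     0.001 -0.   ] shift cm [0.02 0.22 0.4 ]
```

Call:
{"name": "move_arm", "arguments": {
  "deltas": [0,0,0,0,0.2,0.1,1,0,0,0,0,0.2,0.3,1,0,0,0,0,0.2,0.3,1,0,0,0,0,0.2,0.35,1]
}}

```text
time: 26.45
tool_pos: [0.4986, -0.2875, -0.0142]
ee_rot: [3.141, -0.0, -3.096]
wrist_force: [0.2, -0.2, -7.0]
width: 0.0449
finger_force: 29.9
```

Call:
{"name": "move_arm", "arguments": {
  "deltas": [0,0,0,0,0,0.1,1,0,0,0,0,0,0.1,1]
}}

```text
time: 26.65
tool_pos: [0.4987, -0.2875, -0.0142]
ee_rot: [-3.142, 0.0, -3.096]
wrist_force: [-1.5, 1.5, -1.7]
width: 0.0447
finger_force: 29.9
```

Call:
{"name": "move_arm", "arguments": {
  "deltas": [0,0,0,0,0,0.05,-0.5,0,0,0,0,0,0,-0.5,0,0,0,0,0,0,-0.5,0,0,0,0,0,0,-0.5,0,0,0,0,0,-3,-0.5,0,0,0,0,0,-7,-0.5,0,0,0,0,0,-12,-0.5,0,0,0.05,0,0,-16,-0.5]
}}

```text
time: 27.45
tool_pos: [0.4992, -0.2879, 0.1481]
ee_rot: [-3.14, 0.002, 3.136]
wrist_force: [0.8, -0.3, 0.5]
width: 0.0707
finger_force: 0.0
```

```bash
python3 go.py .492 -.099 .16 3.081
```

```text
turn [-0.002  0.002  0.055] shift cm [ 0.83 18.88 -1.23]
```

Call:
{"name": "move_arm", "arguments": {
  "deltas": [0,0,0.02,0.2,4,-0.6,-0.5,0,0,0.04,0.4,9,-1,-0.5,0,0,0.055,0.6,14,-1,-0.5,0,0,0.055,0.8,17.5,-1,-0.5,0,0,0.055,0.8,18.9,-1,-0.5,0,0,0.055,0.8,18.9,-1,-0.5,0,0,0.055,0.8,18.9,-1,-0.5,0,0,0.055,0.8,18.9,-1,-0.5]
}}

```text
time: 28.25
tool_pos: [0.4917, -0.1, 0.1548]
ee_rot: [-3.141, -0.0, 3.08]
wrist_force: [-0.6, 0.0, -0.9]
width: 0.0705
finger_force: 0.0
```

Run:
```python
from go import *
go(.492,-.099,.0575,3.081)
s=snap('top')
A=(.35,.6,-.4,.15)
comp(s,zm(s,.05,.063,A),.055,n='dom'); 
V=s['image'].max(-1); comp(s,zm(s,-.01,.03,(.4,.6,-.4,-.17))&(V<60),.01,200,n='pad')
cv2.imwrite('pics/d1.png',cv2.resize(s['image'][170:280,60:420,::-1],None,fx=2.2,fy=2.2,interpolation=cv2.INTER_CUBIC))
```

```text
turn [-0.001 -0.    -0.001] shift cm [-0.03  0.11  9.73]
dom [366 223  22   8  90] mean [ 515.7 -291.5] rect [ 513.7 -284.3] [46.2 15.3] 89.9
pad [348 210  47  22 536] mean [ 535.  -291.5] rect [ 526.8 -285.8] [106.2  48.4] 89.9
```

View pics/d1.png

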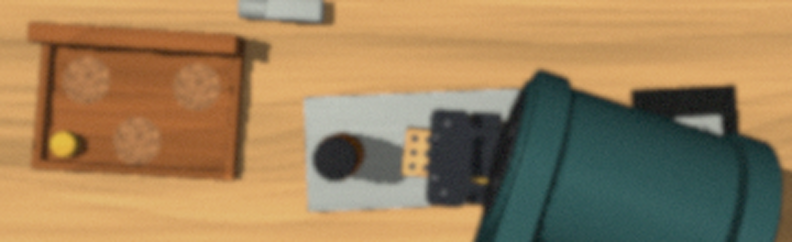

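The tray is clear apart from the spool, and three cork discs show at crop (86,80), (196,86) and (137,141). The block is on the pad, partly hidden by the arm. I'll compare the discs with the recorded grasp spots.

Run:
```python
from h import *
s=snap('top'); im=s['image'].astype(np.float32)
P=cast(s,[[60+86/2.2,170+80/2.2],[60+196/2.2,170+86/2.2],[60+137/2.2,170+141/2.2]],.008); print(P.round(4))
g=np.array([[.560,.3428],[.5518,.2262],[.4975,.2866]])
# refine: disc is less saturated than tray floor
hs=cv2.cvtColor(s['image'],cv2.COLOR_RGB2HSV)[...,1].astype(float)
v,u=np.mgrid[:384,:512]; W=cast(s,np.c_[u.ravel(),v.ravel()],.008).reshape(384,512,2)
for p in P:
    for _ in range(5):
        near=np.linalg.norm(W-p,axis=-1)<.034
        m=near&(hs<np.percentile(hs[near],50)); p=W[m].mean(0)
    print(p.round(4))
print(g)
```

```text
[[0.5602 0.3422]
 [0.5538 0.2268]
 [0.4964 0.2876]]
[0.5611 0.3429]
[0.5538 0.2267]
[0.4972 0.2884]
[[0.56   0.3428]
 [0.5518 0.2262]
 [0.4975 0.2866]]
```

Call:
{"name": "move_arm", "arguments": {
  "deltas": [0,0,0,0,0.1,3,-0.5,0,0,0,0,0.1,6,-0.5,0,0,0,0,0.1,8.5,-0.5,0,0,0,0,0.1,9.5,-0.5,0,0,0,0,0.1,9.5,-0.5,0,0,0,0,0.1,9.5,-0.5,0,0,0,0,0.1,9.7,-0.5,0,0,0,0,0.1,9.7,-0.5]
}}

```text
time: 29.15
tool_pos: [0.4925, -0.0978, 0.0592]
ee_rot: [-3.141, 0.002, 3.082]
wrist_force: [1.1, 0.0, -0.3]
width: 0.0706
finger_force: 0.0
```

Call:
{"name": "move_arm", "arguments": {
  "deltas": [0,0,0,0,0,0,1,0,0,0,0,0,0,1,0,0,0,0,0,0,1,0,0,0,0,0,0,1,0,0,0,0,0,0,1,0,0,0,0,0,0,1,0,0,0,0,0,0,1,0,0,0,0,0,0,1]
}}

```text
time: 29.95
tool_pos: [0.4916, -0.0979, 0.058]
ee_rot: [-3.141, 0.0, 3.082]
wrist_force: [0.1, -1.3, 0.3]
width: 0.0313
finger_force: 30.0
```

```bash
python3 go.py .552 .2262 .19 3.081
```

```text
turn [-0.001  0.     0.001] shift cm [ -4.09  32.7  -13.21]
```

Call:
{"name": "move_arm", "arguments": {
  "deltas": [0,0,0,0,0,-1,1,0,0,0,0,0,-3,1,0,0,0,0,0,-6,1,0,0,0,0,0,-9,1,0,0,0,0,0,-12,1,0,0,0,0,0,-13.5,1,0,0,0,-0.3,2,-13.5,1,0,0,0,-0.6,5,-13.5,1]
}}

```text
time: 30.75
tool_pos: [0.5004, -0.0484, 0.1926]
ee_rot: [3.142, -0.001, 3.079]
wrist_force: [-0.5, 1.1, -4.9]
width: 0.0308
finger_force: 30.0
```

Call:
{"name": "move_arm", "arguments": {
  "deltas": [0,0,0,-0.4,4,0,1,0,0,0,-0.8,8,0,1,0,0,0,-1.2,12,0,1,0,0,0,-1.7,16,0,1,0,0,0,-2.2,20,0,1,0,0,0,-2.7,23.5,0,1,0,0,0,-3.2,26,0,1,0,0,0,-3.5,27,0,1]
}}

```text
time: 31.55
tool_pos: [0.5507, 0.2221, 0.1909]
ee_rot: [3.142, -0.004, 3.085]
wrist_force: [-0.7, -0.6, -5.4]
width: 0.0308
finger_force: 30.0
```

Call:
{"name": "move_arm", "arguments": {
  "deltas": [0,0,0,0,0,0,1,0,0,0,0,0,0,1,0,0,0,0,0,0,1]
}}

```text
time: 31.85
tool_pos: [0.5515, 0.218, 0.1929]
ee_rot: [-3.141, -0.001, 3.08]
wrist_force: [-0.1, -0.4, -4.4]
width: 0.031
finger_force: 30.0
```

```bash
python3 go.py .552 .2262 .062 3.081
```

```text
turn [-0.001 -0.001 -0.001] shift cm [-1.000e-02  8.300e-01  1.309e+01]
```

Call:
{"name": "move_arm", "arguments": {
  "deltas": [0,0,0,0,0.8,1,1,0,0,0,0,0.8,4,1,0,0,0,0,0.8,7,1,0,0,0,0,0.8,10,1,0,0,0,0,0.8,12,1,0,0,0,0,0.8,12.7,1,0,0,0,0,0.8,12.7,1,0,0,0,0,0.8,12.7,1]
}}

```text
time: 32.65
tool_pos: [0.5531, 0.2277, 0.0674]
ee_rot: [3.14, 0.003, 3.081]
wrist_force: [0.4, 0.6, -4.2]
width: 0.0312
finger_force: 30.0
```

Call:
{"name": "move_arm", "arguments": {
  "deltas": [0,0,0,0,0,0,1,0,0,0,0,0,0,1]
}}

```text
time: 32.85
tool_pos: [0.553, 0.2277, 0.0674]
ee_rot: [3.141, 0.002, 3.082]
wrist_force: [0.5, -0.1, -5.4]
width: 0.0311
finger_force: 30.0
```

```bash
python3 go.py .552 .2262 .062 3.081
```

```text
turn [0.001 0.002 0.001] shift cm [ 0.1  -0.16  0.54]
```

Call:
{"name": "move_arm", "arguments": {
  "deltas": [0,0,0,0,-0.15,0.2,1,0,0,0,0,-0.15,0.4,1,0,0,0,0,-0.15,0.5,1,0,0,0,0,-0.15,0.5,1]
}}

```text
time: 33.25
tool_pos: [0.5526, 0.2259, 0.0621]
ee_rot: [3.141, 0.002, 3.082]
wrist_force: [-0.3, -0.1, 0.9]
width: 0.0314
finger_force: 30.0
```

Call:
{"name": "move_arm", "arguments": {
  "deltas": [0,0,0,0,0,0.1,1,0,0,0,0,0,0.1,1]
}}

```text
time: 33.45
tool_pos: [0.5529, 0.2259, 0.062]
ee_rot: [3.141, 0.003, 3.082]
wrist_force: [-1.8, -2.3, 3.9]
width: 0.0313
finger_force: 30.0
```

Call:
{"name": "move_arm", "arguments": {
  "deltas": [0,0,0,0,0,0,-0.5,0,0,0,0,0,0,-0.5,0,0,0,0,0,0,-0.5,0,0,0,0,0,0,-0.5,0,0,0,0,0,-2,-0.5,0,0,0,0,0,-5,-0.5,0,0,0,0,0,-9,-0.5,0,0,0,0.3,-3,-11,-0.5]
}}

```text
time: 34.25
tool_pos: [0.5486, 0.1988, 0.1733]
ee_rot: [3.138, 0.005, 3.086]
wrist_force: [1.2, -0.9, 0.5]
width: 0.0704
finger_force: 0.0
```

Call:
{"name": "move_arm", "arguments": {
  "deltas": [0,0,0,0.8,-5,0,-0.5,0,0,0,1.6,-10,0,-0.5,0,0,0,2.6,-14,0,-0.5,0,0,0,3.6,-18,0,-0.5,0,0,0,4.5,-20,0,-0.5,0,0,0,4.5,-21,0,-0.5,0,0,0,4.5,-21,0,-0.5,0,0,0,4.5,-21,0,-0.5]
}}

```text
time: 35.05
tool_pos: [0.4903, -0.01, 0.1699]
ee_rot: [3.141, 0.0, 3.082]
wrist_force: [-0.1, 0.5, 0.4]
width: 0.0708
finger_force: 0.0
```

```bash
python3 go.py .4885 -.0137 .058 3.081
```

```text
turn [0.001 0.    0.001] shift cm [ 0.16 -0.39 11.19]
```

Call:
{"name": "move_arm", "arguments": {
  "deltas": [0,0,0,0.15,-0.4,2,-0.5,0,0,0,0.15,-0.4,5,-0.5,0,0,0,0.15,-0.4,8.5,-0.5,0,0,0,0.15,-0.4,10.5,-0.5,0,0,0,0.15,-0.4,11,-0.5,0,0,0,0.15,-0.4,11,-0.5,0,0,0,0.15,-0.4,11.1,-0.5,0,0,0,0.15,-0.4,11.1,-0.5]
}}

```text
time: 35.85
tool_pos: [0.4894, -0.0145, 0.0606]
ee_rot: [-3.141, 0.003, 3.082]
wrist_force: [-0.1, 0.1, -0.6]
width: 0.0705
finger_force: 0.0
```

Call:
{"name": "move_arm", "arguments": {
  "deltas": [0,0,0,0,0,0,0.5,0,0,0,0,0,0,0.5,0,0,0,0,0,0,0.5,0,0,0,0,0,0,0.5,0,0,0,0,0,0,0.5,0,0,0,0,0,0,0.5,0,0,0,0,0,0,0.5]
}}

```text
time: 36.55
tool_pos: [0.4882, -0.0147, 0.0592]
ee_rot: [3.142, 0.0, 3.082]
wrist_force: [-0.1, -0.4, 2.3]
width: 0.0443
finger_force: 29.7
```

```bash
python3 go.py .5603 .3428 .19 3.081
```

```text
turn [0.    0.    0.001] shift cm [ -5.07  36.11 -13.08]
```

Call:
{"name": "move_arm", "arguments": {
  "deltas": [0,0,0,0,0,-1,1,0,0,0,0,0,-3,1,0,0,0,0,0,-6,1,0,0,0,0,0,-9,1,0,0,0,0,0,-12,1,0,0,0,0,0,-13.3,1,0,0,0,-0.3,2,-13.3,1,0,0,0,-0.6,5,-13.3,1]
}}

```text
time: 37.35
tool_pos: [0.4972, 0.0343, 0.1921]
ee_rot: [-3.141, 0.0, 3.079]
wrist_force: [-0.1, 1.0, -1.6]
width: 0.044
finger_force: 29.7
```

Call:
{"name": "move_arm", "arguments": {
  "deltas": [0,0,0,-0.5,4,0,1,0,0,0,-1,8,0,1,0,0,0,-1.5,12,0,1,0,0,0,-2,16,0,1,0,0,0,-2.6,20,0,1,0,0,0,-3.2,24,0,1,0,0,0,-3.8,27.5,0,1,0,0,0,-4.4,30,0,1]
}}

```text
time: 38.15
tool_pos: [0.5582, 0.3341, 0.1902]
ee_rot: [-3.141, -0.002, 3.084]
wrist_force: [0.6, -0.4, -0.6]
width: 0.0439
finger_force: 29.7
```

Call:
{"name": "move_arm", "arguments": {
  "deltas": [0,0,0,0,1,0,1,0,0,0,0,1,0,1,0,0,0,0,1,0,1,0,0,0,0,1,0,1]
}}

```text
time: 38.55
tool_pos: [0.5595, 0.3403, 0.1923]
ee_rot: [-3.141, 0.0, 3.08]
wrist_force: [-0.4, -0.3, -1.2]
width: 0.0438
finger_force: 29.7
```

```bash
python3 go.py .5603 .3428 .0632 3.081
```

```text
turn [-0.     0.    -0.001] shift cm [-0.07  0.26 12.91]
```

Call:
{"name": "move_arm", "arguments": {
  "deltas": [0,0,0,0,0.2,1,1,0,0,0,0,0.2,4,1,0,0,0,0,0.2,7,1,0,0,0,0,0.2,10,1,0,0,0,0,0.2,12,1,0,0,0,0,0.2,12.4,1,0,0,0,0,0.2,12.4,1,0,0,0,0,0.2,12.4,1]
}}

```text
time: 39.35
tool_pos: [0.5605, 0.344, 0.0698]
ee_rot: [3.14, 0.003, 3.081]
wrist_force: [-0.3, -0.4, -0.5]
width: 0.0436
finger_force: 29.7
```

Call:
{"name": "move_arm", "arguments": {
  "deltas": [0,0,0,0,0,0,1,0,0,0,0,0,0,1]
}}

```text
time: 39.55
tool_pos: [0.5605, 0.3441, 0.0698]
ee_rot: [3.14, 0.003, 3.082]
wrist_force: [-0.4, 0.1, -1.6]
width: 0.0443
finger_force: 29.7
```

```bash
python3 go.py .5603 .3428 .0632 3.081
```

```text
turn [0.002 0.003 0.001] shift cm [ 0.01 -0.14  0.66]
```

Call:
{"name": "move_arm", "arguments": {
  "deltas": [0,0,0,0,-0.15,0.2,1,0,0,0,0,-0.15,0.4,1,0,0,0,0,-0.15,0.55,1,0,0,0,0,-0.15,0.6,1]
}}

```text
time: 39.95
tool_pos: [0.5598, 0.3423, 0.0632]
ee_rot: [3.141, 0.001, 3.082]
wrist_force: [-1.5, -0.7, 5.1]
width: 0.0437
finger_force: 29.8
```

Call:
{"name": "move_arm", "arguments": {
  "deltas": [0,0,0,0,0,0.1,1,0,0,0,0,0,0.1,1]
}}

```text
time: 40.15
tool_pos: [0.5601, 0.3424, 0.0633]
ee_rot: [3.141, 0.002, 3.082]
wrist_force: [-1.5, -1.5, 7.0]
width: 0.0438
finger_force: 29.8
```

Seated. Release, then fetch the jar from (.4847, .0718).

Call:
{"name": "move_arm", "arguments": {
  "deltas": [0,0,0,0,0,-0.1,-0.5,0,0,0,0,0,-0.1,-0.5,0,0,0,0,0,-0.1,-0.5,0,0,0,0,0,-0.1,-0.5,0,0,0,0,0,-2,-0.5,0,0,0,0,0,-5,-0.5,0,0,0,0,0,-9,-0.5,0,0,0,0.3,-3,-11,-0.5]
}}

```text
time: 40.95
tool_pos: [0.5557, 0.3152, 0.174]
ee_rot: [3.138, 0.004, 3.085]
wrist_force: [0.1, -0.5, 0.4]
width: 0.0703
finger_force: 0.0
```

Call:
{"name": "move_arm", "arguments": {
  "deltas": [0,0,0,0.8,-5,0,-0.5,0,0,0,1.6,-10,0,-0.5,0,0,0,2.6,-14,0,-0.5,0,0,0,3.6,-18,0,-0.5,0,0,0,4.5,-21,0,-0.5,0,0,0,5.5,-23.5,0,-0.5,0,0,0,5.5,-23.5,0,-0.5,0,0,0,5.5,-23.5,0,-0.5]
}}

```text
time: 41.75
tool_pos: [0.4859, 0.0812, 0.1711]
ee_rot: [3.141, 0.001, 3.081]
wrist_force: [-0.1, 0.0, -0.0]
width: 0.0706
finger_force: 0.0
```

```bash
python3 go.py .4847 .0718 .0575 3.081
```

```text
turn [ 0.001  0.001 -0.   ] shift cm [ 0.07 -0.96 11.35]
```

Call:
{"name": "move_arm", "arguments": {
  "deltas": [0,0,0,0.1,-1,0,-0.5,0,0,0,0.1,-1,4,-0.5,0,0,0,0.1,-1,8,-0.5,0,0,0,0.1,-1,10.5,-0.5,0,0,0,0.1,-1,11.1,-0.5,0,0,0,0.1,-1,11.1,-0.5,0,0,0,0.1,-1,11.3,-0.5,0,0,0,0.1,-1,11.3,-0.5]
}}

```text
time: 42.55
tool_pos: [0.4856, 0.0714, 0.0598]
ee_rot: [3.141, 0.003, 3.082]
wrist_force: [0.0, -0.2, -0.2]
width: 0.0703
finger_force: 0.0
```

Call:
{"name": "move_arm", "arguments": {
  "deltas": [0,0,0,0,0,0,0.5,0,0,0,0,0,0,0.5,0,0,0,0,0,0,0.5,0,0,0,0,0,0,0.5,0,0,0,0,0,0,0.5,0,0,0,0,0,0,0.5,0,0,0,0,0,0,0.5]
}}

```text
time: 43.25
tool_pos: [0.4844, 0.0714, 0.0582]
ee_rot: [3.141, 0.001, 3.082]
wrist_force: [0.1, -0.0, 0.8]
width: 0.041
finger_force: 30.0
```

```bash
python3 go.py .4975 .2868 .19 3.081
```

```text
turn [0.    0.001 0.001] shift cm [ -0.03  21.59 -13.17]
```

Call:
{"name": "move_arm", "arguments": {
  "deltas": [0,0,0,0,0,-1,1,0,0,0,0,0,-3,1,0,0,0,0,0,-6,1,0,0,0,0,0,-9,1,0,0,0,0,0,-12,1,0,0,0,0,2,-13.3,1,0,0,0,0,5,-13.3,1,0,0,0,0,9,-13.3,1]
}}

```text
time: 44.05
tool_pos: [0.4898, 0.1608, 0.1919]
ee_rot: [-3.141, 0.001, 3.079]
wrist_force: [0.0, 0.1, -2.5]
width: 0.0412
finger_force: 30.0
```

Call:
{"name": "move_arm", "arguments": {
  "deltas": [0,0,0,0,4,0,1,0,0,0,0,8,0,1,0,0,0,0,11,0,1,0,0,0,0,12.6,0,1,0,0,0,0,12.6,0,1,0,0,0,0,12.6,0,1,0,0,0,0,12.6,0,1]
}}

```text
time: 44.75
tool_pos: [0.4973, 0.2853, 0.1911]
ee_rot: [-3.141, 0.0, 3.08]
wrist_force: [0.3, 0.8, -3.1]
width: 0.0415
finger_force: 30.0
```

```bash
python3 go.py .4975 .2868 .0622 3.081
```

```text
turn [-0.001  0.    -0.001] shift cm [-1.000e-02  1.600e-01  1.289e+01]
```

Call:
{"name": "move_arm", "arguments": {
  "deltas": [0,0,0,0,0.1,1,1,0,0,0,0,0.1,4,1,0,0,0,0,0.1,7,1,0,0,0,0,0.1,10,1,0,0,0,0,0.1,12,1,0,0,0,0,0.1,12.5,1,0,0,0,0,0.1,12.5,1,0,0,0,0,0.1,12.5,1]
}}

```text
time: 45.55
tool_pos: [0.4976, 0.2879, 0.0671]
ee_rot: [3.141, 0.001, 3.081]
wrist_force: [0.1, -0.5, -3.0]
width: 0.0411
finger_force: 30.0
```

Call:
{"name": "move_arm", "arguments": {
  "deltas": [0,0,0,0,0,0,1,0,0,0,0,0,0,1]
}}

```text
time: 45.75
tool_pos: [0.4978, 0.2882, 0.0673]
ee_rot: [3.14, 0.002, 3.082]
wrist_force: [-0.1, 0.2, -2.4]
width: 0.0413
finger_force: 30.0
```

```bash
python3 go.py .4975 .2868 .0622 3.081
```

```text
turn [0.001 0.002 0.001] shift cm [ 0.02 -0.14  0.51]
```

Call:
{"name": "move_arm", "arguments": {
  "deltas": [0,0,0,0,-0.15,0.2,1,0,0,0,0,-0.15,0.4,1,0,0,0,0,-0.15,0.5,1,0,0,0,0,-0.15,0.5,1]
}}

```text
time: 46.15
tool_pos: [0.4973, 0.2864, 0.0618]
ee_rot: [3.141, 0.001, 3.082]
wrist_force: [-0.8, -0.4, 0.9]
width: 0.0413
finger_force: 30.0
```

Call:
{"name": "move_arm", "arguments": {
  "deltas": [0,0,0,0,0,0.05,1,0,0,0,0,0,0.05,1]
}}

```text
time: 46.35
tool_pos: [0.4974, 0.2864, 0.0617]
ee_rot: [3.141, 0.001, 3.082]
wrist_force: [-2.5, -0.7, 5.5]
width: 0.0414
finger_force: 30.0
```

Call:
{"name": "move_arm", "arguments": {
  "deltas": [0,0,0,0,0,-0.05,-0.5,0,0,0,0,0,-0.05,-0.5,0,0,0,0,0,-0.05,-0.5,0,0,0,0,0,-0.05,-0.5,0,0,0,0,0,-2,-0.5,0,0,0,0,0,-5,-0.5,0,0,0,0,0,-9,-0.5,0,0,0,0,0,-12,-0.5]
}}

```text
time: 47.15
tool_pos: [0.4974, 0.2866, 0.1826]
ee_rot: [3.141, 0.001, 3.082]
wrist_force: [0.0, -0.6, 0.8]
width: 0.0704
finger_force: 0.0
```

Call:
{"name": "move_arm", "arguments": {
  "deltas": [0,0,0,4,2,-1,-0.5,0,0,0,8,4,-1,-0.5,0,0,0,12,6,-1,-0.5,0,0,0,16,8,-1,-0.5,0,0,0,20,10,-1,-0.5,0,0,0,24,13,-1,-0.5,0,0,0,26,16,-1,-0.5,0,0,0,26,17,-1,-0.5]
}}

```text
time: 47.95
tool_pos: [0.2448, 0.4739, 0.1904]
ee_rot: [3.141, -0.001, 3.087]
wrist_force: [-0.7, -0.0, -0.1]
width: 0.0708
finger_force: 0.0
```

Run:
```python
from h import *
A=(.35,.65,.15,.5)
s=snap('top'); print(robot.get_obs()['tool_pos'])
comp(s,zm(s,.109,.126,A),.116,n='tall')
comp(s,zm(s,.05,.063,(.35,.6,-.4,-.2)),.055,n='dom')
V=s['image'].max(-1); comp(s,zm(s,-.01,.03,(.4,.6,-.4,-.17))&(V<60),.01,200,n='pad')
cv2.imwrite('pics/e1.png',cv2.resize(s['image'][110:290,50:430,::-1],None,fx=2.1,fy=2.1,interpolation=cv2.INTER_CUBIC))
```

```text
[0.24646376 0.47394418 0.18996532]
tall [ 69 194  24  23 476] mean [559.2 342.2] rect [559.3 342. ] [46.3 43.7] 84.7
tall [130 201  16  15 188] mean [552.9 224.9] rect [553.4 225. ] [30.8 28.7] 89.9
tall [ 96 227  22  20 345] mean [495.7 287.2] rect [495.3 287.3] [42.9 38.6] 89.9
dom [366 223  23  22 307] mean [ 498.9 -285.3] rect [ 498.9 -284.8] [45.1 46.9] 3.4
pad [ 348  210   48   47 1462] mean [ 498.5 -283.1] rect [ 498.6 -287.1] [103.5 105.9] 2.4
```

View pics/e1.png

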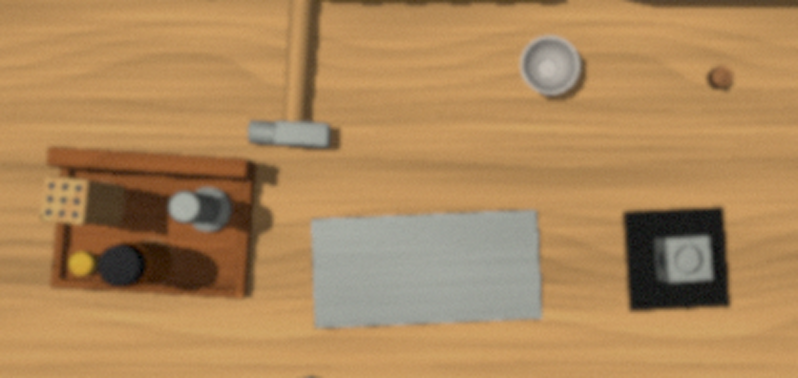

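The final view shows the bur block (64,200), mandrel (185,207) and jar (122,265) back within about 2 mm of their first measured spots. The doming block (688,260) is centred on the pad. The plate is empty, and the hammer and dish look untouched.

Call:
{"name": "move_arm", "arguments": {
  "deltas": [0,0,0,0,0,0,-0.5,0,0,0,0,0,0,-0.5]
}}

```text
time: 48.2
tool_pos: [0.2486, 0.4707, 0.1903]
ee_rot: [-3.141, 0.0, 3.08]
wrist_force: [-0.3, -0.4, 0.5]
width: 0.0706
finger_force: 0.0
```

```bash
python3 -c "
from bench import robot
print(robot.close_job())"
```

```text
the job is handed in; nothing more can be done
None
```

The job is done and handed in at about 48 s: the doming block is on the rubber pad, within about 2 mm of its centre, and all three tall pieces are back upright in the tray, within about 2 mm of where they started.

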